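Clear the half-built bottle rack and hold it square

ROBOT

A 6-joint arm with a two-finger parallel gripper is mounted at the origin on a cart in front of the work surface, level with it; the furniture and walls round the work are solid. World frame = base frame: x ahead of the robot, y to its left, z up, the work surface at z = 0. Lengths are in m, angles in rad, forces in N, time in s.
With the tool pointing down it reaches from about 0.25 to 0.775 m from the base axis. Payload 4 kg.
Tool frame: the origin (TCP) lies between the finger pads; the fingertips stand 19 mm ahead of it and the grasp point (between the pads) is the TCP (ctrl.tip_reach is the distance from the TCP to the fingertips, in m); z points along the fingers, y is the direction in which the jaws open and shut (so a half turn about z gives the same grasp; the last joint's range is limited). The gripper opens to 85 mm and grips with 20 to 120 N. Pads are 22 mm wide; open, the fingers measure 114 mm over their backs; the gripper's body (76 mm by 85 mm) begins 54 mm behind the grasp point. The pads swing forward as they close: fully open they stand 13 mm farther back than shut.
Start: joints at [-1.346, 0.087, 1.371, -0, 1.684, -0.103], TCP at [0.177, -0.521, 0.25] pointing down, gripper open.
Joint ranges: [-3.1, 3.1], [-0.76, 2.03], [0.27, 2.55], [-1.08, 4.22], [0.17, 2.65], [-2.57, 2.57]. Speed limits (rad/s): [2.79, 2.79, 3.14, 3.14, 3.14, 3.14].

INTERFACE

Orientations are given as a unit quaternion [x, y, z, w].
In Python, from plant import ctrl, cams gives the robot as it stands.
- The arm moves only by the shell command python3 -m inch 'ROWS' [FORCE]. ROWS is JSON, a list of rows, each a list of 7 numbers: the shift along the tool's x, y, z in mm, then the turn, a rotation vector about the tool's x, y, z in degrees, then the finger opening in mm, from 0 to 85.4. A call has 1 to 20 rows; each row shifts and turns the pose as measured when the row begins, along the tool's axes as they then stand; what a row does not reach is not made up. A row lasts 1/8 s, in which the tool goes at most 62.5 mm and 10.7 degrees, less where a joint would pass 70% of its speed; a pose out of reach is approached as far as the arm can. A call with a gripper value outside its range is refused whole. The fingers move at their own pace and stop on an object; FORCE is the grip in N (left out, the last holds). Time passes only in rows, so rows that do not move let the fingers close. It gives the time, the measured TCP pose, the force and the opening at its end, in the units of the state.
- ctrl.observe(): the state, without advancing time (a new reading comes with each control period).
- cams.read_camera(name): name is "side" or "top"; returns the picture (384x512x3 uint8, red, green, blue); there is no depth.
- cams.camera_model(name): a dict with "fx", "fy", "cx", "cy" (pixels), "k1" (the pictures are not rectified: a ray, as slopes to the right and down, at radius r is drawn at 1 + k1 r^2 times it, then the intrinsics apply), "extrinsics" (4x4, takes a point from world to camera coordinates). Camera axes: x right, y down, z forward; pixel columns grow to the right and rows downward; lengths in m; the calibration is good to about 2 mm. A picture is of the moment at which its call begins. camera_model takes no time and is no camera call.
- ctrl.job_done(): hands the job in, once; it reports no verdict.
The state is a dict: "clock": time; "joint_positions": joint angles; "joint_velocities": joint speeds; "tau": joint torques, N m; "position": TCP position; "tool_rot": TCP orientation; "ft_force": force on the tool from outside, world axes, zero at the start; "torque": the same for the moment, N m; "gripper_width": finger opening in m.
Only numpy, scipy, OpenCV 4.12 (cv2) and the standard library are available. Lean on these libraries where they do the work, as an engineer would, in place of code of your own. Each camera call takes 0.05 s, during which the arm holds its last target. There are 200 camera calls.

TASK

Two small bottles are standing on the base board of the bottle rack being built: first stand each upright in the bin that matches its cap colour, and let it go. Then grip the red assembly square, put it on the base board, and press it into the corner between board and upright, foot flat on the board and upright leg flat against the upright, anywhere along it. Finish still gripping it and pressing firmly (about half a kilo's push or more on each face), and leave everything else on the desk where it is.

Things in the scene. Friction and masses are not known exactly. Their poses are not given: they have to be found in the camera images.
- plate: Plywood base board of the rack, fixed to the desk, 180 (x) x 170 (y) x 12 mm thick; origin under its centre, on the desk; top face 12 mm above the desk. Its +x points toward the upright. Board and upright are rigid; bare wood with a friction of about 1, so a square pressed down on it resists sliding with a similar force.
- stud: Wooden upright, fixed, standing on the base board; 18 mm thick (x), 170 mm wide (y), 85 mm tall, top 97 mm above the desk. Origin: middle of the corner line, on its working face, on the board's top. The working face looks along its -x over 162 mm of open board, the wood lies on the +x side; y runs along the corner, z up.
- square: Loose red L-shaped assembly square, 0.11 to 0.21 kg, 24 mm thick (y), standing on its foot. Origin: the heel, where the foot's underside plane (z=0) and the upright leg's outer face (x=0) meet, mid-thickness (heel cut away 8 mm). Foot: x -104 to -8, z 0 to 16 mm. Upright leg: x -16 to 0, up to z 88 mm. Seated, its axes match the upright's, its origin lies on the corner line.
- square_grip (a point): Grip point in the middle of the square's flat-sided grip web, 24 mm thick across y; 45 mm from the heel along the square's -x, 50 mm above the foot's underside. The web spans x -62 to -28 mm of the heel and rises to 70 mm: pinch it across y from above. Axes as the square's.
- blue_bottle: Brown medicine bottle with blue cap, standing upright on the base board at the start, 70 g; body 31 mm across up to z = 66 mm, cap 26 mm across to 82 mm; origin under its centre.
- yellow_bottle: Brown medicine bottle with yellow cap, standing upright on the base board at the start, 70 g; body 32 mm across up to z = 64 mm, cap 26 mm across to 80 mm; origin under its centre.
- blue_bin: Blue open bin, fixed to the desk, 110x110 mm, 40 mm tall, walls and floor 4 mm; origin under its centre, on the desk.
- yellow_bin: Yellow open bin, the same size: 110x110x40 mm, walls and floor 4 mm, fixed; origin under its centre, on the desk.
- stapler: dark blue and black desk stapler, 34x126x40 mm; origin under its middle; bystander
- white_bottle: white plastic screw-cap bottle, 49 mm across, 88 mm tall; origin under its centre; bystander
- tin_stack: grey stack of round tins, 61 mm across, 61 mm tall; origin under its centre; bystander
- pack_e: white and pink folding carton lying flat, 60x85x31 mm; origin under its centre; bystander
Things that resemble listed ones, but are neither listed nor needed, are in the scene too. Leave any green look-alike of the yellow_bottle alone.

How it is judged:
On the way:
1. Each bottle stands released in the bin of its cap's colour (x of blue_bottle in the frame of blue_bin between -0.04 and 0.04 m and y of blue_bottle in the frame of blue_bin between -0.04 and 0.04 m and z of blue_bottle in the frame of blue_bin below 0.015 m and angle between each of blue_bottle, yellow_bottle's own z axis and vertical below 0.2 rad and x of yellow_bottle in the frame of yellow_bin between -0.04 and 0.04 m and y of yellow_bottle in the frame of yellow_bin between -0.04 and 0.04 m and z of yellow_bottle in the frame of yellow_bin below 0.015 m and contact force between each of blue_bottle, yellow_bottle and the fingers below 0.05 N), for 0.2 s.
At the end, for the whole second after the job is handed in: Bottles upright (0.2 rad) on the floors of the bins of their cap colour, within 40 mm of centre in x and y. Square gripped, at rest, its heel within 3 mm of the corner in x and z and 72 mm of the middle along y, within 0.035 rad of square, over 4 N on the upright and over 4 N on the board (x of blue_bottle in the frame of blue_bin between -0.04 and 0.04 m and y of blue_bottle in the frame of blue_bin between -0.04 and 0.04 m and z of blue_bottle in the frame of blue_bin below 0.015 m and angle between each of blue_bottle, yellow_bottle's own z axis and vertical below 0.2 rad and x of yellow_bottle in the frame of yellow_bin between -0.04 and 0.04 m and y of yellow_bottle in the frame of yellow_bin between -0.04 and 0.04 m and z of yellow_bottle in the frame of yellow_bin below 0.015 m and x of square in the frame of stud between -0.003 and 0.003 m and y of square in the frame of stud between -0.072 and 0.072 m and z of square in the frame of stud between -0.003 and 0.003 m and angle between square's own z axis and vertical below 0.035 rad and angle between the x axis of square and the x axis of stud, either way round below 0.035 rad and contact force between square and stud above 4 N and contact force between square and plate above 4 N and contact force between square and the fingers above 3 N and linear speed of square below 0.01 m/s); the arm keeps its last pose, push and grip.
It fails at once if A bystander (stapler, white bottle, tin stack, pink carton) was moved by more than 30 mm (distance of any of stapler, white_bottle, tin_stack, pack_e from where it was at the start of the episode above 0.03 m).
It also fails if it takes over 72 s, if anything falls off the work surface, if the arm or the gripper's body presses on something with over 40 N, if the wrist force passes 120 N, or if a joint passes its speed limit or range.

## Working session

There is one attempt and no reset: what is moved stays moved. The work goes in short steps, Python scripts to look and compute and a shell command to move; the robot and the scene stay as the last step left them, time stands still between calls to the robot, and variables do not carry over. Pictures are saved under pics/ and viewed, about 8 in all and at most 12, crops included, and the job is handed in when it is done.

```bash
mkdir -p pics; ls
python3 - <<'E'
from plant import ctrl,cams
import cv2
for n in("top","side"):
    im=cams.read_camera(n);cv2.imwrite(f"pics/{n}0.png",cv2.resize(im[:,:,::-1],(800,600),interpolation=cv2.INTER_CUBIC))
    m=cams.camera_model(n);print(n,m)
print(ctrl.observe())
E
```

```text
pics
top {'fx': 349.12597396178086, 'fy': 349.12597396178086, 'cx': 255.51286643429205, 'cy': 189.75400485270237, 'k1': -0.027298607052950067, 'extrinsics': array([[ 0.01065032, -0.99988266, -0.01101075,  0.05563178],
       [-0.983469  , -0.00848366, -0.18087772,  0.63394164],
       [ 0.18076309,  0.01275514, -0.98344396,  1.22004833],
       [ 0.        ,  0.        ,  0.        ,  1.        ]])}
side {'fx': 411.268720995353, 'fy': 411.268720995353, 'cx': 247.24432228240863, 'cy': 192.18216577902945, 'k1': -0.0021183085797602135, 'extrinsics': array([[ 0.93555136, -0.35235577, -0.02427082, -0.5370809 ],
       [-0.16727715, -0.38152296, -0.90909768,  0.17283103],
       [ 0.31106593,  0.85456752, -0.41587539,  1.01262097],
       [ 0.        ,  0.        ,  0.        ,  1.        ]])}
{'clock': 0.1, 'joint_positions': array([-1.34608626e+00,  8.79442306e-02,  1.37216592e+00, -8.90870067e-06,
        1.68358979e+00, -1.03105033e-01]), 'joint_velocities': array([ 7.72877561e-04, -1.02692726e-03, -1.34392650e-03, -1.96829685e-04,
        8.16985615e-05,  1.34893478e-04]), 'tau': array([ 2.14388368e-03, -3.53013039e+01, -3.14219391e+01, -2.83743930e-04,
        7.88005942e-03,  6.64855477e-06]), 'position': array([ 0.17698241, -0.52030167,  0.24918976]), 'tool_rot': array([ 9.86596737e-01,  1.63174042e-01, -6.84431915e-05, -1.05142893e-03]), 'ft_force': array([ 0.17862587, -0.13365493,  0.51108072]), 'torque': array([-0.01558261, -0.0476667 ,  0.01111347]), 'gripper_width': 0.08553775794702906}
```

View pics/top0.png

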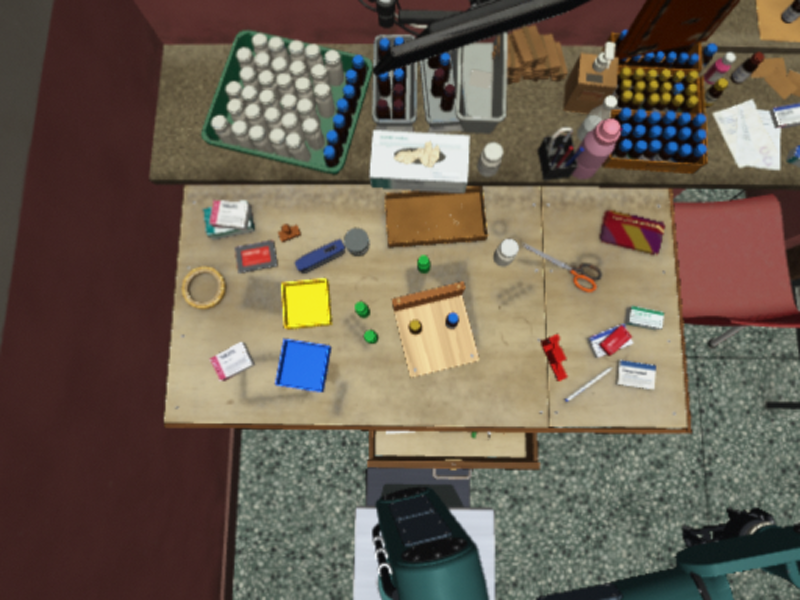

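View pics/side0.png

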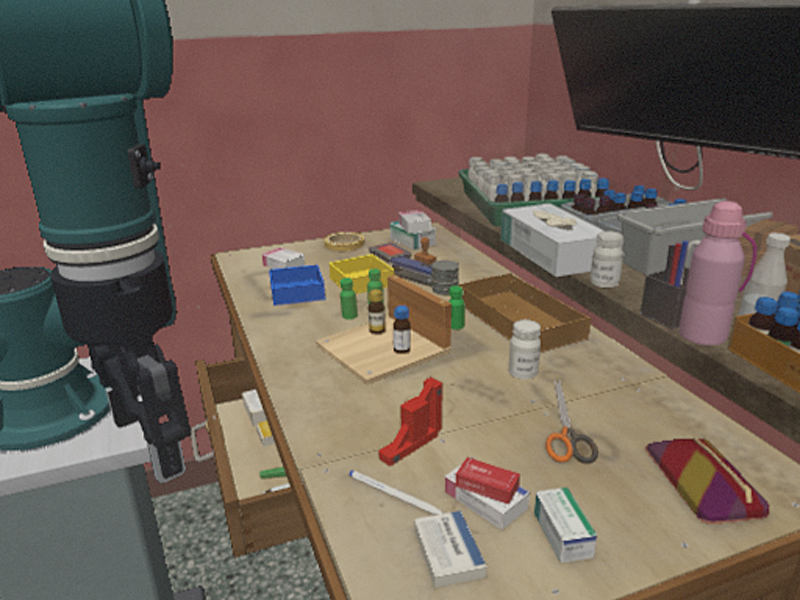

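The top view shows the board at about (437,332), the upright at (430,296), the yellow cap at (415,327) and the blue cap at (452,320). The square is at (555,357), the yellow bin at (306,303) and the blue bin at (303,365). Up in the picture is +x and left is +y. I'll enlarge crops of these.

```bash
cat > h.py <<'E'
from plant import ctrl,cams
import numpy as np,cv2
from scipy.spatial.transform import Rotation as R
def KD(n):
    m=cams.camera_model(n);return np.array([[m['fx'],0,m['cx']],[0,m['fy'],m['cy']],[0,0,1]]),np.array([m['k1'],0,0,0,0]),m['extrinsics']
def back(n,uv,z):
    K,D,E=KD(n);p=cv2.undistortPoints(np.array([[uv]],float),K,D)[0,0]
    d=E[:3,:3].T@[p[0],p[1],1];c=-E[:3,:3].T@E[:3,3];return c+d*(z-c[2])/d[2]
def proj(n,P):
    K,D,E=KD(n);return cv2.projectPoints(np.array(P,float).reshape(-1,3),cv2.Rodrigues(E[:3,:3])[0],E[:3,3],K,D)[0][:,0]
def crop(n,u0,v0,w,h,s,f):
    im=cams.read_camera(n)[v0:v0+h,u0:u0+w,::-1]
    im=cv2.resize(im,None,fx=s,fy=s,interpolation=cv2.INTER_CUBIC);cv2.imwrite(f,im)
E
python3 - <<'E'
from h import *
crop("top",170,170,200,85,4,"pics/t1.png")
crop("side",195,170,130,130,6,"pics/s1.png")
im=cv2.imread("pics/s1.png");cv2.imwrite("pics/s1.png",cv2.resize(im,(600,600)))
E
```

```text
(no output)
```

View pics/t1.png

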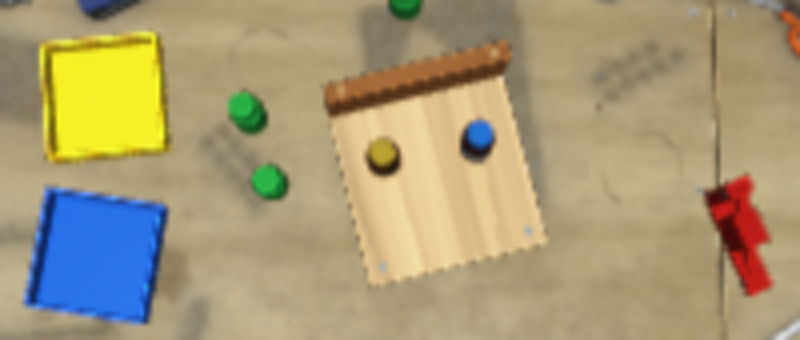

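View pics/s1.png

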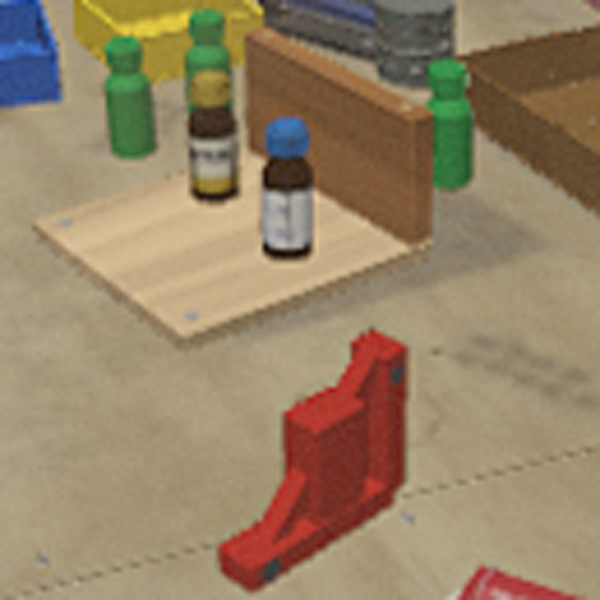

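The crops show the plate, stud, caps and square clearly. The square's leg is on the +x side and its toe points toward the robot. I'll fit poses by reprojection across both views and check with an overlay.

```bash
cat > fit.py <<'E'
from h import *
from scipy.optimize import least_squares
T=lambda u,v:((u+.5)/4-.5+170,(v+.5)/4-.5+170)
S=lambda u,v:((u+.5)/4.615-.5+195,(v+.5)/4.615-.5+170)
def w(p,P):
    P=np.array(P)/1000.;c,s=np.cos(p[2]),np.sin(p[2]);return np.c_[p[0]+c*P[:,0]-s*P[:,1],p[1]+s*P[:,0]+c*P[:,1],P[:,2]]
def fit(name,t,s,p0):
    def r(p):
        o=[]
        for n,f,L in(("top",T,t),("side",S,s)):
            if L:o.append(proj(n,w(p,[a for a,_ in L]))-[f(*b) for _,b in L])
        return np.concatenate(o).ravel()
    k=least_squares(r,p0,loss="soft_l1");print(name,k.x.round(4),"yaw deg",np.degrees(k.x[2]).round(2));print(r(k.x).reshape(-1,2).round(1).tolist());return k.x
plate=fit("plate",[((-90,85,12),(372,283)),((-90,-85,12),(546,241)),((90,85,97),(323,83)),((90,-85,97),(508,41))],
 [((-90,85,12),(35,225)),((-90,-85,12),(183,335)),((72,85,97),(247,42)),((72,-85,97),(414,122)),((90,-85,97),(433,108)),((72,-85,12),(412,240))],[.5,0,.2])
sq=fit("square",[((-104,12,16),(748,296)),((-104,-12,16),(771,285))],
 [((-62,-12,70),(315,428)),((-28,-12,70),(365,403)),((-62,12,70),(286,410)),((-28,12,70),(335,388)),((0,-12,88),(407,347)),((0,12,88),(372,332)),((-104,12,16),(220,543)),((-104,-12,16),(255,570)),((-104,-12,0),(250,592))],[.5,-.3,0])
bb=fit("blue",[((0,0,94),(480,132))],[((0,-0,94),(288,124))],[.5,0,0])
yb=fit("yellow",[((0,0,92),(383,151))],[((0,0,92),(211,77))],[.5,0,0])
fit("bbin",[((55,55,40),(48,187)),((55,-55,40),(167,206)),((-55,55,40),(25,305)),((-55,-55,40),(147,324))],[],[.5,.3,0])
fit("ybin",[((55,55,40),(40,43)),((55,-55,40),(157,32)),((-55,55,40),(49,162)),((-55,-55,40),(168,151))],[],[.5,.3,0])
print("green",back("top",T(247,108),.092),back("top",T(268,180),.092),back("top",T(404,5),.092))
E
cat > ov.py <<'E'
from fit import *
im=cams.read_camera("side")[:,:,::-1];t=cams.read_camera("top")[:,:,::-1]
prof=[(-8,0),(0,8),(0,88),(-16,88),(-28,70),(-62,70),(-104,16),(-104,0)]
def draw(im,n,u0,v0,ww,hh,s):
    c=cv2.resize(im[v0:v0+hh,u0:u0+ww],None,fx=s,fy=s,interpolation=cv2.INTER_CUBIC)
    def pl(P,p,col):
        q=(proj(n,w(p,P))-[u0,v0]+.5)*s-.5;cv2.polylines(c,[q.round().astype(int)],True,col,1)
    for y in(-12,12):pl([(x,y,z) for x,z in prof],sq,(255,255,0))
    pl([(72,85,12),(72,-85,12),(72,-85,97),(72,85,97)],plate,(0,255,0));pl([(-90,85,12),(-90,-85,12),(90,-85,12),(90,85,12)],plate,(0,255,0))
    for p,z in((bb,12),(bb,78),(yb,12),(yb,76)):pl([(15.7*np.cos(a),15.7*np.sin(a),z) for a in np.arange(0,6.3,.4)],p,(255,0,255))
    return c
a=draw(im,"side",195,170,130,130,4);b=draw(t,"top",250,165,120,82,4)
o=np.zeros((520,1000,3),np.uint8);o[:,:520]=a;o[:328,520:]=b
cv2.imwrite("pics/ov.png",cv2.resize(o,(800,416)))
E
python3 ov.py
```

```text
plate [ 0.5577 -0.0241  0.2481] yaw deg 14.21
[[-0.6, 0.6], [0.4, 0.2], [-0.3, -0.1], [-0.1, -0.7], [-0.1, -0.7], [0.3, 0.4], [-0.4, -1.9], [-0.2, -0.1], [0.9, 1.2], [-0.2, 2.3]]
square [ 0.5447 -0.2851  0.3795] yaw deg 21.74
[[0.2, -0.2], [0.4, 0.1], [0.4, 0.7], [0.8, -0.3], [-1.2, -0.0], [-0.5, -1.4], [0.8, -0.2], [0.4, -1.0], [-0.8, 0.2], [-0.8, -0.5], [0.5, 0.9]]
blue [ 0.5821 -0.0591  0.    ] yaw deg 0.0
[[-0.2, -0.1], [-0.1, 0.4]]
yellow [0.565  0.0264 0.    ] yaw deg 0.0
[[-0.2, -0.2], [-0.1, 0.5]]
bbin [ 0.4732  0.285  -0.1417] yaw deg -8.12
[[0.2, -0.1], [-0.1, -0.4], [0.3, 0.3], [-0.4, 0.2]]
ybin [0.6196 0.2849 0.1147] yaw deg 6.57
[[0.2, 0.5], [0.2, 0.2], [-0.1, -0.2], [-0.2, -0.5]]
green [0.6015893  0.14679941 0.092     ] [0.53758651 0.12682874 0.092     ] [0.69665766 0.0076828  0.092     ]
```

View pics/ov.png

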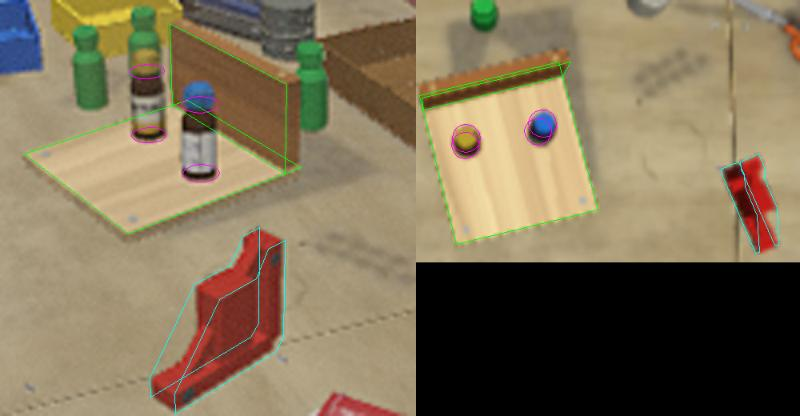

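The overlay agrees to a few mm. The bottles are 52 to 57 mm from the upright's face and 87 mm apart. Next is a helper that converts world targets into tool-axis deltas.

```bash
cat > to.py <<'E'
import sys
from h import *
def to(x,y,z,yaw=None):
    o=ctrl.observe();r=R.from_quat(o['tool_rot']);M=r.as_matrix()
    print("pos",o['position'].round(4),"f",o['ft_force'].round(1),"w",round(o['gripper_width']*1e3,1),"t",round(o['clock'],2))
    d=M.T@(np.array([x,y,z])-o['position'])*1e3
    tx=np.degrees(np.arctan2(M[1,0],M[0,0]));print("tool delta mm",d.round(1),"yaw",tx.round(2))
    if yaw is not None:
        a=np.radians(yaw);c,s=np.cos(a),np.sin(a);N=np.array([[c,s,0],[s,-c,0],[0,0,-1]])
        print("rotvec deg",np.degrees((r.inv()*R.from_matrix(N)).as_rotvec()).round(2))
to(*map(float,sys.argv[1:]))
E
python3 to.py .582 -.059 .20 14.2
```

```text
pos [ 0.177  -0.5206  0.2499] f [-0.1 -0.6 -0.1] w 85.5 t 0.3
tool delta mm [ 532.  -306.6   50.2] yaw 18.78
rotvec deg [-0.04 -0.    4.58]
```

```bash
python3 -m inch '[[44,-25,0,0,0,0,60],[44,-25,0,0,0,0,60],[44,-25,0,0,0,0,60],[44,-25,0,0,0,0,60],[44,-25,0,0,0,0,60],[44,-25,0,0,0,0,60],[44,-25,0,0,0,0,60],[44,-25,0,0,0,0,60],[44,-25,0,0,0,0,60],[44,-25,0,0,0,0,60],[44,-25,0,0,0,0,60],[40,-25,0,0,0,4.6,60],[0,0,0,0,0,0,60]]' 30; python3 to.py .582 -.059 .20 14.2
```

```text
clock: 1.92
position: [0.5893, -0.0547, 0.2488]
tool_rot: [0.993, 0.121, 0.001, 0.0]
ft_force: [-0.5, 0.3, -0.1]
gripper_width: 0.06
pos [ 0.5893 -0.0547  0.2488] f [-0.5  0.3 -0.1] w 60.0 t 1.93
tool delta mm [-8.2  2.3 48.8] yaw 13.85
rotvec deg [ 0.06 -0.09 -0.35]
```

```bash
python3 -m inch '[[-8,2,45,0,0,0,60],[0,0,50,0,0,0,60],[0,0,35,0,0,0,60],[0,0,0,0,0,0,60]]'; python3 to.py .582 -.059 .054 14.2
python3 - <<'E'
from h import *
t=cv2.resize(cams.read_camera("top")[150:260,240:350,::-1],(400,400),interpolation=cv2.INTER_CUBIC)
s=cv2.resize(cams.read_camera("side")[160:260,200:300,::-1],(400,400),interpolation=cv2.INTER_CUBIC)
cv2.imwrite("pics/g1.png",np.hstack([t,s]))
E
```

```text
clock: 2.42
position: [0.5814, -0.0615, 0.117]
tool_rot: [0.993, 0.121, 0.002, 0.002]
ft_force: [-0.2, 0.2, -0.8]
gripper_width: 0.0598
pos [ 0.5814 -0.0615  0.117 ] f [-0.2  0.2 -0.8] w 59.8 t 2.42
tool delta mm [ 1.  -2.6 63. ] yaw 13.9
rotvec deg [ 0.25 -0.15 -0.3 ]
```

View pics/g1.png

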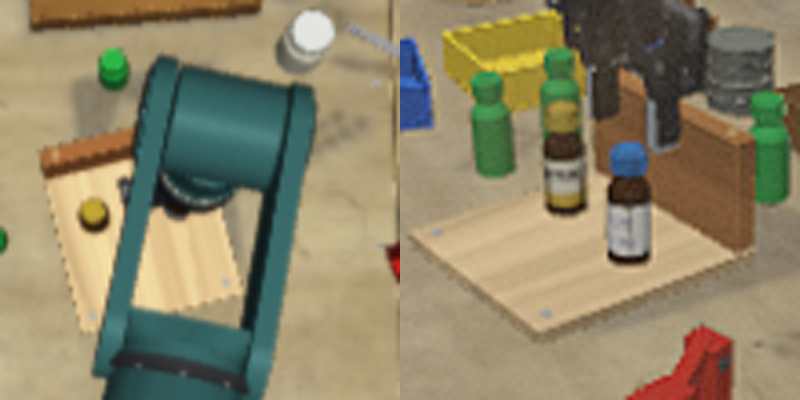

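The fingers straddle the blue cap (side crop cap at (628,160), tips at (605,115) and (663,148)). I'll go down and grip.

```bash
python3 -m inch '[[0,-2,35,0,0,0,60],[0,0,28,0,0,0,60],[0,0,0,0,0,0,60],[0,0,0,0,0,0,20],[0,0,0,0,0,0,20],[0,0,0,0,0,0,20],[0,0,0,0,0,0,20]]' 30; python3 to.py .582 -.059 .25 14.2
```

```text
clock: 3.4
position: [0.5944, -0.0635, 0.0749]
tool_rot: [0.992, 0.121, 0.02, 0.008]
ft_force: [-0.1, -0.5, -0.8]
gripper_width: 0.0282
pos [ 0.5944 -0.0635  0.0749] f [-0.1 -0.5 -0.8] w 28.2 t 3.4
tool delta mm [  -4.5   -3.7 -175.5] yaw 13.87
rotvec deg [ 1.21 -2.11 -0.35]
```

Run:
```python
from h import *
o=ctrl.observe();print(o['joint_positions'].round(3),o['tau'].round(2),o['torque'].round(2),o['ft_force'].round(2))
t=cv2.resize(cams.read_camera("side")[140:260,200:320,::-1],(600,600),interpolation=cv2.INTER_CUBIC)
cv2.imwrite("pics/g2.png",t)
```

```text
[-0.2    0.261  1.527 -0.003  1.311  1.13 ] [-1.000e-02 -4.081e+01 -2.940e+01 -2.000e-02 -2.000e-01 -0.000e+00] [-0.03  0.05  0.03] [-0.06 -0.51 -0.77]
```

View pics/g2.png

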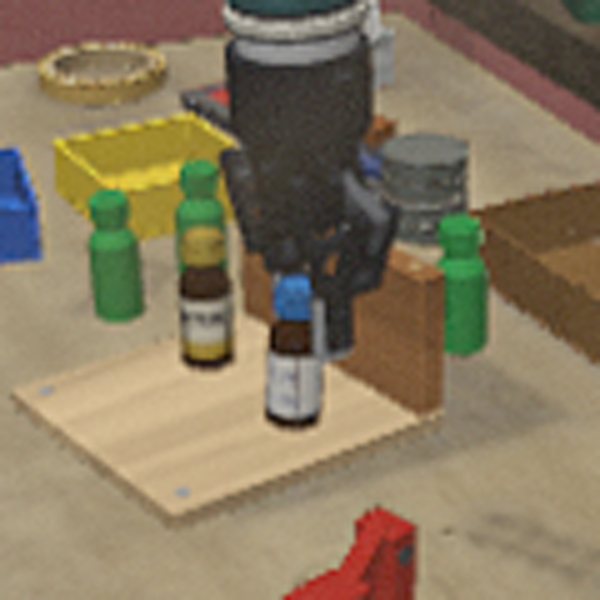

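```bash
python3 -m inch '[[0,0,0,0,0,0,20],[0,0,0,0,0,0,20]]'; python3 -m inch '[[0,0,-20,0,0,0,20]]';  python3 to.py .582 -.059 .25 14.2
python3 - <<'E'
from h import *
t=cv2.resize(cams.read_camera("side")[160:250,220:310,::-1],(500,500),interpolation=cv2.INTER_CUBIC)
cv2.imwrite("pics/g3.png",t)
E
```

```text
clock: 3.7
position: [0.5942, -0.0635, 0.0746]
tool_rot: [0.992, 0.121, 0.019, 0.008]
ft_force: [0.4, -0.3, -0.8]
gripper_width: 0.0279
clock: 3.82
position: [0.5918, -0.0629, 0.0924]
tool_rot: [0.993, 0.121, 0.017, 0.007]
ft_force: [-0.1, 0.2, -1.3]
gripper_width: 0.0276
pos [ 0.5918 -0.0629  0.0924] f [-0.1  0.2 -1.3] w 27.6 t 3.83
tool delta mm [  -3.6   -3.2 -157.9] yaw 13.87
rotvec deg [ 1.06 -1.8  -0.35]
```

View pics/g3.png

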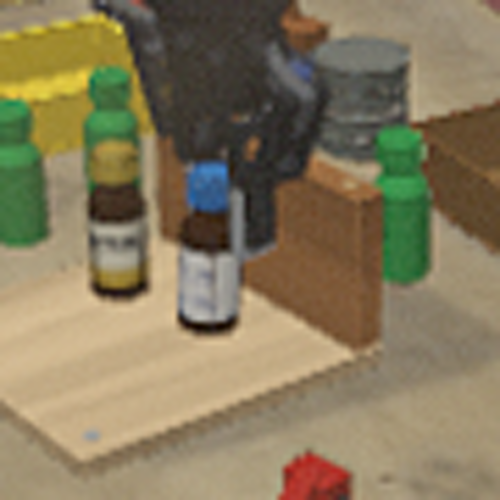

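The bottle came up with the grip, but it is held high (63 mm above its base) and off-centre with a 2° tilt, so something deflected the descent. I'll set it back, open, re-level above it and come down in small watched steps.

```bash
python3 -m inch '[[0,0,8,0,0,0,20],[0,0,8,0,0,0,20],[0,0,1,0,0,0,20]]'; python3 -m inch '[[0,0,0,0,0,0,70],[0,0,0,0,0,0,70],[0,0,0,0,0,0,70]]'; python3 -m inch '[[0,0,-25,0,0,0,70],[0,0,-25,0,0,0,70],[0,0,0,0,0,0,70]]';  python3 to.py .582 -.059 .12 14.2;python3 - <<'E'
from h import *
t=cv2.resize(cams.read_camera("side")[160:250,220:310,::-1],(500,500),interpolation=cv2.INTER_CUBIC)
cv2.imwrite("pics/g4.png",t)
E
```

```text
clock: 4.25
position: [0.5944, -0.0635, 0.0775]
tool_rot: [0.992, 0.121, 0.02, 0.008]
ft_force: [-0.2, 1.0, -0.7]
gripper_width: 0.028
clock: 4.62
position: [0.5941, -0.0634, 0.0766]
tool_rot: [0.992, 0.121, 0.019, 0.008]
ft_force: [-0.6, 0.0, -0.6]
gripper_width: 0.07
clock: 5.0
position: [0.5922, -0.0629, 0.1279]
tool_rot: [0.992, 0.121, 0.019, 0.008]
ft_force: [-0.8, -0.3, -0.2]
gripper_width: 0.07
pos [ 0.5922 -0.0629  0.1279] f [-0.8 -0.3 -0.2] w 70.0 t 5.0
tool delta mm [-9.3 -6.4  7.4] yaw 13.88
rotvec deg [ 1.2  -2.08 -0.34]
```

View pics/g4.png

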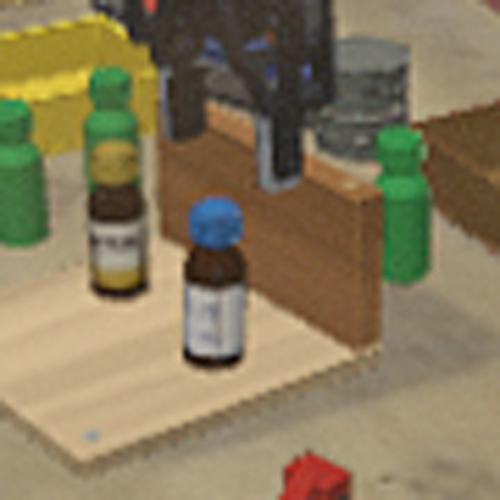

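The bottle is standing again at (214,358), with its cap at (216,222); the open fingers are above and on its far +x side. I'll check the numbers by image code.

```bash
cat > cap.py <<'E'
from h import *
def cap(n,col,box,z):
    im=cams.read_camera(n)[:,:,::-1];h=cv2.cvtColor(im,cv2.COLOR_BGR2HSV)
    lo,hi={"b":((100,130,60),(118,255,255)),"y":((18,120,50),(32,255,220)),"r":((0,150,60),(8,255,255))}[col]
    m=cv2.inRange(h,lo,hi);k=np.zeros_like(m);u0,v0,u1,v1=box;k[v0:v1,u0:u1]=m[v0:v1,u0:u1]
    nn,l,st,c=cv2.connectedComponentsWithStats(k);i=1+np.argmax(st[1:,4]);print(n,st[i],c[i].round(1),back(n,c[i],z).round(4) if z else '');return c[i]
E
python3 - <<'E'
from cap import *
cap("side","b",(245,190,270,210),.0855)
o=ctrl.observe();M=R.from_quat(o['tool_rot']).as_matrix()
tip=o['position']+M@[0,0,.010];print(tip,proj("side",[tip,tip+M@[0,.037,0],tip-M@[0,.037,0]]),"seen mid 261.6 188.8, (252.8,184.3),(270.4,193.3)")
print(proj("side",[[.582,-.059,.0855],[.582,-.059,.094],[.582,-.059,.012]]))
print(o['joint_positions'])
E
```

```text
side [253 196   9   8  61] [257.2 199.6] [ 0.5829 -0.0584  0.0855]
[ 0.59094321 -0.06269453  0.11492087] [[260.41842042 189.71278444]
 [268.83083668 194.12079626]
 [252.42872457 185.52629298]] seen mid 261.6 188.8, (252.8,184.3),(270.4,193.3)
[[256.94373874 199.70358022]
 [256.89795348 196.84942598]
 [257.32770259 223.64385758]]
[-0.1993407   0.21622713  1.47627345 -0.00331096  1.41283705  1.13009943]
```

```bash
python3 -m inch '[[-9,-6,0,1.2,-2.1,-0.3,70],[0,0,0,0,0,0,70]]'|tail -4; python3 to.py .583 -.058 .090 14.2;  python3 -m inch '[[0,0,12,0,0,0,70],[0,0,12,0,0,0,70],[0,0,8,0,0,0,70]]'; python3 to.py .583 -.058 .054 14.2
```

```text
position: [0.5788, -0.0586, 0.1214]
tool_rot: [0.992, 0.123, -0.005, -0.002]
ft_force: [-0.1, 0.9, 0.3]
gripper_width: 0.0703
pos [ 0.5788 -0.0586  0.1214] f [-0.1  0.9  0.3] w 70.3 t 5.35
tool delta mm [ 4.5  0.6 31.3] yaw 14.16
rotvec deg [-0.28  0.59 -0.05]
clock: 5.72
position: [0.5779, -0.0585, 0.0854]
tool_rot: [0.992, 0.123, -0.006, -0.002]
ft_force: [-0.1, 0.1, 0.7]
gripper_width: 0.0699
pos [ 0.5779 -0.0585  0.0854] f [-0.1  0.1  0.7] w 69.9 t 5.72
tool delta mm [ 5.5  0.9 31.3] yaw 14.14
rotvec deg [-0.31  0.67 -0.06]
```

```bash
python3 -m inch '[[5,1,5,0,0.6,0,70],[0,0,6,0,0,0,70]]'|tail -4;  python3 -m inch '[[0,0,6,0,0,0,70],[0,0,6,0,0,0,70],[0,0,0,0,0,0,70]]'; python3 to.py .583 -.058 .054 14.2
```

```text
position: [0.5829, -0.0581, 0.0727]
tool_rot: [0.992, 0.123, -0.001, -0.003]
ft_force: [0.5, 0.6, -0.4]
gripper_width: 0.07
clock: 6.35
position: [0.5827, -0.0581, 0.0595]
tool_rot: [0.992, 0.123, -0.001, -0.003]
ft_force: [0.4, 0.5, 0.1]
gripper_width: 0.0699
pos [ 0.5827 -0.0581  0.0595] f [0.4 0.5 0.1] w 69.9 t 6.35
tool delta mm [ 0.3 -0.   5.5] yaw 14.13
rotvec deg [-0.35  0.11 -0.07]
```

```bash
python3 -m inch '[[0,0,5,0,0,0,70],[0,0,0,0,0,0,20],[0,0,0,0,0,0,20],[0,0,0,0,0,0,20],[0,0,0,0,0,0,20],[0,0,0,0,0,0,20],[0,0,0,0,0,0,20]]' 30; python3 to.py .583 -.058 .054 14.2
```

```text
clock: 7.22
position: [0.5834, -0.0583, 0.0552]
tool_rot: [0.992, 0.123, -0.0, -0.002]
ft_force: [-0.6, -0.3, -0.6]
gripper_width: 0.0294
pos [ 0.5834 -0.0583  0.0552] f [-0.6 -0.3 -0.6] w 29.4 t 7.22
tool delta mm [-0.3 -0.4  1.2] yaw 14.14
rotvec deg [-0.28  0.01 -0.06]
```

```bash
python3 -m inch '[[0,0,-30,0,0,0,20],[0,0,-45,0,0,0,20],[0,0,-45,0,0,0,20],[0,0,-40,0,0,0,20],[0,0,0,0,0,0,20]]' ; python3 to.py .473 .285 .20 14.2; python3 -c "
from cap import *
cap('side','b',(230,120,290,200),None)"
```

```text
clock: 7.85
position: [0.5826, -0.0586, 0.2177]
tool_rot: [0.992, 0.123, -0.003, -0.003]
ft_force: [0.6, -0.0, -0.6]
gripper_width: 0.0294
pos [ 0.5826 -0.0586  0.2177] f [ 0.6 -0.  -0.6] w 29.4 t 7.85
tool delta mm [ -22.2 -359.9   20.5] yaw 14.15
rotvec deg [-0.43  0.25 -0.05]
side [250 137   7   9  45] [253.4 141.4]
```

Lifted. The row motion is now level and accurate, so I'll carry it to the blue bin.

```bash
python3 -m inch '[[-2,-40,0,0,0,0,20],[-2,-40,0,0,0,0,20],[-2,-40,0,0,0,0,20],[-3,-40,0,0,0,0,20],[-3,-40,0,0,0,0,20],[-3,-40,0,0,0,0,20],[-3,-40,0,0,0,0,20],[-2,-40,0,0,0,0,20],[-2,-35,0,0,0,0,20],[0,0,0,0,0,0,20]]' ; python3 to.py .473 .285 .052 14.2
```

```text
clock: 9.15
position: [0.4603, 0.2884, 0.1936]
tool_rot: [0.992, 0.122, -0.026, -0.003]
ft_force: [0.1, -0.2, -0.9]
gripper_width: 0.0295
pos [0.4603 0.2884 0.1936] f [ 0.1 -0.2 -0.9] w 29.5 t 9.15
tool delta mm [ 18.7   8.1 140.7] yaw 14.01
rotvec deg [-0.72  2.92 -0.21]
```

```bash
python3 -m inch '[[10,3,0,-0.7,2.9,-0.2,20],[0,0,0,0,0,0,20]]'|tail -3; python3 to.py .473 .285 .052 14.2
```

```text
tool_rot: [0.992, 0.124, -0.003, 0.002]
ft_force: [0.6, 0.2, -1.4]
gripper_width: 0.0298
pos [0.4696 0.2864 0.1889] f [ 0.6  0.2 -1.4] w 29.8 t 9.4
tool delta mm [  3.9   1.8 136.9] yaw 14.2
rotvec deg [0.15 0.37 0.  ]
```

```bash
python3 -m inch '[[0,0,25,0,0,0,20],[0,0,25,0,0,0,20],[0,0,25,0,0,0,20],[0,0,20,0,0,0,20],[0,0,0,0,0,0,20]]'|tail -3; python3 to.py .473 .285 .052 14.2
```

```text
tool_rot: [0.993, 0.12, -0.008, 0.003]
ft_force: [0.4, -0.6, -0.7]
gripper_width: 0.0293
pos [0.4675 0.2806 0.0873] f [ 0.4 -0.6 -0.7] w 29.3 t 10.03
tool delta mm [ 7.  -3.1 35.2] yaw 13.84
rotvec deg [ 0.27  1.   -0.36]
```

```bash
python3 -m inch '[[6,-3,8,0.3,1,-0.3,20],[0,0,10,0,0,0,20],[0,0,10,0,0,0,20],[0,0,6,0,0,0,20],[0,0,0,0,0,0,20]]'|tail -3; python3 to.py .473 .285 .047 14.2
```

```text
tool_rot: [0.992, 0.123, 0.002, -0.001]
ft_force: [-0.5, 0.2, -0.5]
gripper_width: 0.0294
pos [0.4742 0.2851 0.0529] f [-0.5  0.2 -0.5] w 29.4 t 10.65
tool delta mm [-1.2 -0.2  5.9] yaw 14.1
rotvec deg [-0.09 -0.22 -0.1 ]
```

```bash
python3 -m inch '[[0,0,3,0,0,0,20],[0,0,2,0,0,0,20],[0,0,1,0,0,0,20]]'|tail -3;python3 -m inch '[[0,0,0,0,0,0,48],[0,0,0,0,0,0,48],[0,0,0,0,0,0,48]]'|tail -4; python3 to.py .565 .026 .2 14.2;python3 -m inch '[[0,0,-12,0,0,0,50],[0,0,-25,0,0,0,50],[0,0,-40,0,0,0,50],[0,0,-40,0,0,0,50],[0,0,-40,0,0,0,60],[0,0,0,0,0,0,60]]'|tail -4; python3 to.py .565 .026 .2 14.2
python3 - <<'E'
from cap import *
cap("top","b",(175,215,215,255),None)
t=cv2.resize(cams.read_camera("top")[160:260,160:300,::-1],(700,500),interpolation=cv2.INTER_CUBIC)
cv2.imwrite("pics/b1.png",t)
E
```

```text
tool_rot: [0.992, 0.123, 0.003, -0.001]
ft_force: [-0.4, 0.0, -0.6]
gripper_width: 0.0298
position: [0.4752, 0.2857, 0.0482]
tool_rot: [0.992, 0.123, 0.003, -0.002]
ft_force: [0.0, 0.1, 0.2]
gripper_width: 0.0477
pos [0.4752 0.2857 0.0482] f [0.  0.1 0.2] w 47.7 t 11.4
tool delta mm [  24.8  273.4 -152.2] yaw 14.11
rotvec deg [-0.12 -0.4  -0.09]
position: [0.4746, 0.2852, 0.2149]
tool_rot: [0.992, 0.123, 0.006, -0.002]
ft_force: [-0.1, 0.0, 0.9]
gripper_width: 0.0602
pos [0.4746 0.2852 0.2149] f [-0.1  0.   0.9] w 60.2 t 12.15
tool delta mm [ 24.3 273.5  14.4] yaw 14.1
rotvec deg [-0.17 -0.66 -0.09]
top [190 220  21  31 388] [201.8 235.2]
```

View pics/b1.png

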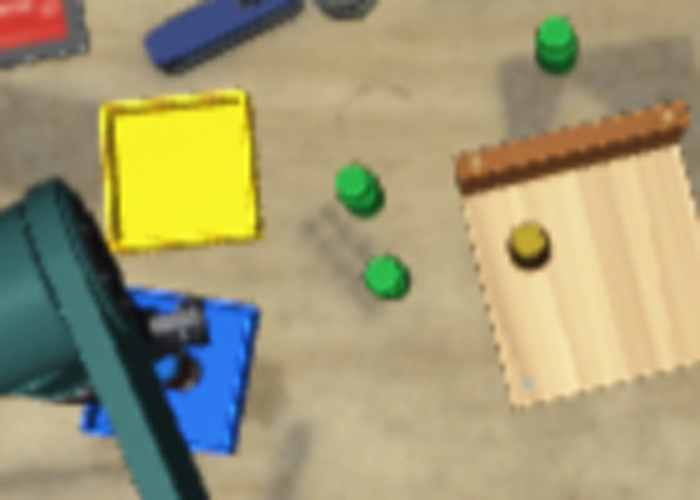

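The blue bottle stands in the blue bin, partly hidden by the arm, with its cap at about (170,370). The yellow bottle is undisturbed. Moving to the yellow one.

```bash
python3 -m inch '[[3,40,0,0,0,0,70],[4,40,0,0,0,0,70],[4,40,0,0,0,0,70],[4,40,0,0,0,0,70],[4,40,0,0,0,0,70],[4,38,0,0,0,0,70],[0,30,0,0,0,0,70],[0,0,0,0,0,0,70]]'|tail -3; python3 to.py .565 .026 .12 14.2
python3 - <<'E'
from cap import *
cap("side","y",(230,180,253,205),.0845)
E
```

```text
tool_rot: [0.992, 0.124, -0.013, -0.002]
ft_force: [0.3, 0.5, -0.0]
gripper_width: 0.0701
pos [0.5557 0.0223 0.1925] f [ 0.3  0.5 -0. ] w 70.1 t 13.25
tool delta mm [11.8 -0.8 72.2] yaw 14.25
rotvec deg [-0.36  1.49  0.05]
side [236 185   9   9  65] [240. 189.] [0.5647 0.0283 0.0845]
```

```bash
python3 -m inch '[[10,-2,10,-0.4,1.5,0,70],[0,0,25,0,0,0,70],[0,0,25,0,0,0,70],[0,0,10,0,0,0,70],[0,0,0,0,0,0,70]]'|tail -3; python3 to.py .565 .027 .056 14.2
```

```text
tool_rot: [0.992, 0.128, -0.002, -0.002]
ft_force: [0.9, -0.5, 0.2]
gripper_width: 0.07
pos [0.5613 0.0342 0.1173] f [ 0.9 -0.5  0.2] w 70.0 t 13.93
tool delta mm [ 2.   8.2 61.2] yaw 14.68
rotvec deg [-0.28  0.25  0.48]
```

```bash
python3 -m inch '[[2,8,0,-0.3,0,0.5,70],[0,0,15,0,0,0,70],[0,0,12,0,0,0,70]]'|tail -3; python3 to.py .565 .027 .056 14.2
```

```text
tool_rot: [0.992, 0.123, 0.001, 0.001]
ft_force: [-0.6, -0.3, 0.3]
gripper_width: 0.07
pos [0.5676 0.0268 0.0924] f [-0.6 -0.3  0.3] w 70.0 t 14.3
tool delta mm [-2.6 -1.  36.4] yaw 14.17
rotvec deg [ 0.15 -0.13 -0.03]
```

```bash
python3 -m inch '[[-2.6,-1,6,0,0,0,70],[0,0,10,0,0,0,70],[0,0,10,0,0,0,70],[0,0,8,0,0,0,70],[0,0,2,0,0,0,70],[0,0,0,0,0,0,20],[0,0,0,0,0,0,20],[0,0,0,0,0,0,20],[0,0,0,0,0,0,20],[0,0,0,0,0,0,20],[0,0,0,0,0,0,20]]' 30|tail -3; python3 to.py .565 .027 .056 14.2
```

```text
tool_rot: [0.992, 0.123, 0.001, 0.001]
ft_force: [0.1, -0.4, -0.6]
gripper_width: 0.0304
pos [0.5642 0.027  0.0529] f [ 0.1 -0.4 -0.6] w 30.4 t 15.68
tool delta mm [ 0.8  0.2 -3.1] yaw 14.15
rotvec deg [ 0.11 -0.04 -0.05]
```

```bash
python3 -m inch '[[0,0,-30,0,0,0,20],[0,0,-45,0,0,0,20],[0,0,-45,0,0,0,20],[0,0,-35,0,0,0,20],[0,0,0,0,0,0,20]]'|tail -2 ; python3 to.py .62 .285 .20 14.2
```

```text
ft_force: [-0.4, -0.6, -1.0]
gripper_width: 0.0303
pos [0.5631 0.0274 0.2107] f [-0.4 -0.6 -1. ] w 30.3 t 16.3
tool delta mm [ 118.2 -235.9   10.2] yaw 14.15
rotvec deg [ 0.04  0.16 -0.05]
```

```bash
python3 -m inch '[[17,-34,0,0,0,0,20],[17,-34,0,0,0,0,20],[17,-34,0,0,0,0,20],[17,-34,0,0,0,0,20],[17,-34,0,0,0,0,20],[17,-34,0,0,0,0,20],[12,-24,0,0,0,0,20],[0,0,0,0,0,0,20]]'|tail -2 ; python3 to.py .62 .285 .10 14.2
```

```text
ft_force: [0.5, -0.8, -1.0]
gripper_width: 0.0306
pos [0.6147 0.2818 0.1912] f [ 0.5 -0.8 -1. ] w 30.6 t 17.3
tool delta mm [ 8.5 -2.  91. ] yaw 14.0
rotvec deg [ 0.09  1.58 -0.2 ]
```

```bash
python3 -m inch '[[6,-2,10,0,1.6,0,20],[0,0,25,0,0,0,20],[0,0,25,0,0,0,20],[0,0,25,0,0,0,20],[0,0,0,0,0,0,20]]'|tail -2 ; python3 to.py .62 .285 .052 14.2
```

```text
ft_force: [0.5, 0.7, -2.2]
gripper_width: 0.0308
pos [0.6166 0.2788 0.0964] f [ 0.5  0.7 -2.2] w 30.8 t 17.93
tool delta mm [ 5.3 -5.5 44.3] yaw 13.81
rotvec deg [ 0.35  0.64 -0.39]
```

```bash
python3 -m inch '[[5,-5,6,0.3,0.6,-0.4,20],[0,0,12,0,0,0,20],[0,0,12,0,0,0,20],[0,0,9,0,0,0,20],[0,0,0,0,0,0,20]]'|tail -2 ; python3 to.py .62 .285 .045 14.2
```

```text
ft_force: [0.4, 0.1, -1.1]
gripper_width: 0.0301
pos [0.6217 0.2846 0.0573] f [ 0.4  0.1 -1.1] w 30.1 t 18.55
tool delta mm [-1.6 -0.9 12.3] yaw 14.19
rotvec deg [ 0.03 -0.21 -0.01]
```

```bash
python3 -m inch '[[0,0,5,0,0,0,20],[0,0,4,0,0,0,20],[0,0,2,0,0,0,20],[0,0,1,0,0,0,20]]'|tail -5;python3 -m inch '[[0,0,0,0,0,0,48],[0,0,0,0,0,0,48],[0,0,0,0,0,0,48]]'|tail -4;python3 -m inch '[[0,0,-12,0,0,0,50],[0,0,-25,0,0,0,50],[0,0,-40,0,0,0,50],[0,0,-40,0,0,0,50],[0,0,-40,0,0,0,60],[0,0,0,0,0,0,60]]'|tail -4
python3 - <<'E'
from fit import *
print(w(sq,[(-45,0,50)]))
E
python3 to.py .50 -.30 .2 21.7
```

```text
clock: 19.05
position: [0.6225, 0.2849, 0.0457]
tool_rot: [0.992, 0.124, 0.003, -0.0]
ft_force: [1.0, -0.2, -0.9]
gripper_width: 0.0304
position: [0.6231, 0.2851, 0.0467]
tool_rot: [0.992, 0.124, 0.004, -0.0]
ft_force: [-0.7, -0.2, -0.1]
gripper_width: 0.0479
position: [0.6223, 0.285, 0.2139]
tool_rot: [0.992, 0.124, 0.006, -0.001]
ft_force: [0.7, -0.7, 0.3]
gripper_width: 0.0598
plate [ 0.5577 -0.0241  0.2481] yaw deg 14.21
[[-0.6, 0.6], [0.4, 0.2], [-0.3, -0.1], [-0.1, -0.7], [-0.1, -0.7], [0.3, 0.4], [-0.4, -1.9], [-0.2, -0.1], [0.9, 1.2], [-0.2, 2.3]]
square [ 0.5447 -0.2851  0.3795] yaw deg 21.74
[[0.2, -0.2], [0.4, 0.1], [0.4, 0.7], [0.8, -0.3], [-1.2, -0.0], [-0.5, -1.4], [0.8, -0.2], [0.4, -1.0], [-0.8, 0.2], [-0.8, -0.5], [0.5, 0.9]]
blue [ 0.5821 -0.0591  0.    ] yaw deg 0.0
[[-0.2, -0.1], [-0.1, 0.4]]
yellow [0.565  0.0264 0.    ] yaw deg 0.0
[[-0.2, -0.2], [-0.1, 0.5]]
bbin [ 0.4732  0.285  -0.1417] yaw deg -8.12
[[0.2, -0.1], [-0.1, -0.4], [0.3, 0.3], [-0.4, 0.2]]
ybin [0.6196 0.2849 0.1147] yaw deg 6.57
[[0.2, 0.5], [0.2, 0.2], [-0.1, -0.2], [-0.2, -0.5]]
green [0.6015893  0.14679941 0.092     ] [0.53758651 0.12682874 0.092     ] [0.69665766 0.0076828  0.092     ]
[[ 0.50288368 -0.30176938  0.05      ]]
pos [0.6223 0.285  0.2139] f [ 0.7 -0.7  0.3] w 59.8 t 20.18
tool delta mm [-262.2  537.1   10.4] yaw 14.2
rotvec deg [ 0.03 -0.73 -7.5 ]
```

```bash
python3 -m inch '[[-18,38,0,0,0,0,60],[-18,38,0,0,0,0,60],[-18,38,0,0,0,0,60],[-18,38,0,0,0,0,60],[-18,38,0,0,0,0,60],[-18,38,0,0,0,0,60],[-18,38,0,0,0,0,60],[-18,38,0,0,0,0,60],[-18,38,0,0,0,0,60],[-18,38,0,0,0,0,60],[-18,38,0,0,0,0,60],[-18,38,0,0,0,0,60],[-18,36,0,0,0,-2,60],[0,0,0,0,0,-5,60],[0,0,0,0,0,0,60]]'|tail -2 ; python3 to.py .503 -.302 .12 21.7
python3 - <<'E'
from cap import *
from fit import T,S
cap("top","y",(175,170,215,215),None)
cap("top","b",(175,215,215,255),None)
print("expected caps",proj("top",[[.62,.285,.084],[.474,.285,.086]]),proj("side",[[.62,.285,.076],[.474,.285,.078]]))
t=cams.read_camera("top");s=cams.read_camera("side")
a=cv2.resize(t[165:260,170:265,::-1],(400,400),interpolation=cv2.INTER_CUBIC);b=cv2.resize(s[150:210,170:260,::-1],(400,267),interpolation=cv2.INTER_CUBIC)
o=np.zeros((400,800,3),np.uint8);o[:,:400]=a;o[:267,400:]=b;cv2.imwrite("pics/bins.png",o)
E
```

```text
ft_force: [-0.0, 0.8, 0.7]
gripper_width: 0.0602
pos [ 0.5076 -0.2651  0.2022] f [-0.   0.8  0.7] w 60.2 t 22.05
tool delta mm [-18.1  33.2  81.9] yaw 21.41
rotvec deg [-0.32 -0.21 -0.29]
plate [ 0.5577 -0.0241  0.2481] yaw deg 14.21
[[-0.6, 0.6], [0.4, 0.2], [-0.3, -0.1], [-0.1, -0.7], [-0.1, -0.7], [0.3, 0.4], [-0.4, -1.9], [-0.2, -0.1], [0.9, 1.2], [-0.2, 2.3]]
square [ 0.5447 -0.2851  0.3795] yaw deg 21.74
[[0.2, -0.2], [0.4, 0.1], [0.4, 0.7], [0.8, -0.3], [-1.2, -0.0], [-0.5, -1.4], [0.8, -0.2], [0.4, -1.0], [-0.8, 0.2], [-0.8, -0.5], [0.5, 0.9]]
blue [ 0.5821 -0.0591  0.    ] yaw deg 0.0
[[-0.2, -0.1], [-0.1, 0.4]]
yellow [0.565  0.0264 0.    ] yaw deg 0.0
[[-0.2, -0.2], [-0.1, 0.5]]
bbin [ 0.4732  0.285  -0.1417] yaw deg -8.12
[[0.2, -0.1], [-0.1, -0.4], [0.3, 0.3], [-0.4, 0.2]]
ybin [0.6196 0.2849 0.1147] yaw deg 6.57
[[0.2, 0.5], [0.2, 0.2], [-0.1, -0.2], [-0.2, -0.5]]
green [0.6015893  0.14679941 0.092     ] [0.53758651 0.12682874 0.092     ] [0.69665766 0.0076828  0.092     ]
top [180 178  33  33 248] [194.1 193.7] 
top [176 217  35  34 897] [193.4 233.5] 
expected caps [[193.25655647 191.5853947 ]
 [191.39558713 232.39875943]] [[230.03715136 160.64137744]
 [188.47630737 166.35824635]]
```

View pics/bins.png

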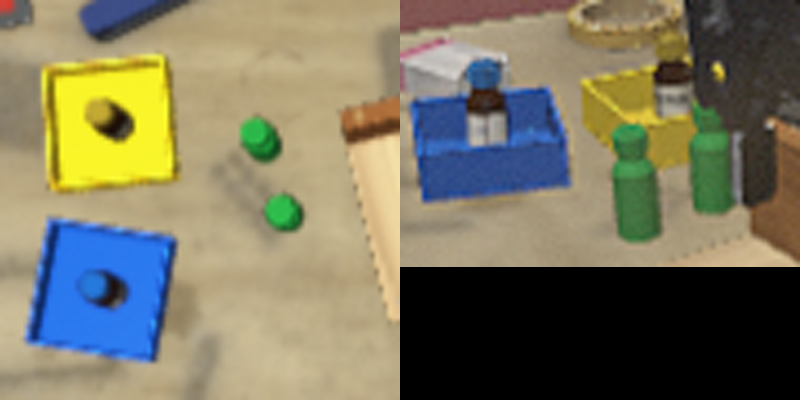

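Both bottles stand upright near the middle of their own bins: yellow cap at (105,110), blue cap at (100,287). Now the square.

```bash
python3 -m inch '[[-9,16,20,0,0,0,60],[-9,16,20,-0.3,0,-0.3,60],[0,0,20,0,0,0,60],[0,0,15,0,0,0,60],[0,0,0,0,0,0,60]]'|tail -2 ; python3 to.py .503 -.302 .052 21.7
```

```text
ft_force: [-0.1, 1.1, 0.1]
gripper_width: 0.06
pos [ 0.5021 -0.3026  0.12  ] f [-0.1  1.1  0.1] w 60.0 t 22.88
tool delta mm [ 1.  -0.1 68. ] yaw 21.87
rotvec deg [-0.06 -0.05  0.17]
```

```bash
python3 -m inch '[[1,0,15,0,0,0,60],[0,0,15,0,0,0,60],[0,0,12,0,0,0,60],[0,0,10,0,0,0,60],[0,0,0,0,0,0,60]]'|tail -2 ; python3 to.py .503 -.302 .052 21.7
```

```text
ft_force: [0.4, -0.0, 0.3]
gripper_width: 0.06
pos [ 0.5038 -0.3022  0.0653] f [ 0.4 -0.   0.3] w 60.0 t 23.5
tool delta mm [-0.7 -0.5 13.3] yaw 21.92
rotvec deg [ 0.03 -0.1   0.22]
```

```bash
python3 -m inch '[[-1,0,8,0,0,0,60],[0,0,5,0,0,0,60],[0,0,0,0,0,0,60],[0,0,0,0,0,0,15],[0,0,0,0,0,0,15],[0,0,0,0,0,0,15],[0,0,0,0,0,0,15],[0,0,0,0,0,0,15],[0,0,0,0,0,0,15],[0,0,0,0,0,0,15]]' 70|tail -2 ; python3 to.py .503 -.302 .052 21.7
```

```text
ft_force: [0.0, 0.4, 0.4]
gripper_width: 0.023
pos [ 0.5037 -0.3033  0.0531] f [0.  0.4 0.4] w 23.0 t 24.75
tool delta mm [-0.2 -1.5  1.1] yaw 21.92
rotvec deg [ 0.19 -0.2   0.22]
```

```bash
python3 -m inch '[[0,0,-20,0,0,0,15],[0,0,-40,0,0,0,15],[0,0,-40,0,0,0,15],[0,0,-40,0,0,0,15],[0,0,0,0,0,0,15]]'|tail -2 ; python3 to.py .56 -.024 .2 14.2
```

```text
ft_force: [0.3, 0.3, -1.4]
gripper_width: 0.0235
pos [ 0.5021 -0.3023  0.1943] f [ 0.3  0.3 -1.4] w 23.5 t 25.38
tool delta mm [ 157.6 -236.5   -5.2] yaw 21.92
rotvec deg [-0.08 -0.03  7.72]
```

```bash
python3 -m inch '[[20,-30,-2,0,0,0,15],[20,-30,-2,0,0,0,15],[20,-30,-2,0,0,0,15],[20,-30,-2,0,0,0,15],[20,-30,-2,0,0,0,15],[20,-30,-2,0,0,0,15],[20,-30,-2,0,0,0,15],[14,-20,0,0,0,4,15],[0,0,0,0,0,4,15],[0,0,0,0,0,0,15]]'|tail -2 ; python3 to.py .56 -.024 .12 14.2
```

```text
ft_force: [-0.6, -0.2, -1.5]
gripper_width: 0.0232
pos [ 0.5534 -0.0206  0.1881] f [-0.6 -0.2 -1.5] w 23.2 t 26.62
tool delta mm [ 7.5  6.1 67.8] yaw 13.66
rotvec deg [-1.04  1.54 -0.55]
```

```bash
python3 -m inch '[[6,6,10,-1,1.5,-0.5,15],[0,0,20,0,0,0,15],[0,0,20,0,0,0,15],[0,0,15,0,0,0,15],[0,0,0,0,0,0,15]]'|tail -2 ; python3 to.py .56 -.024 .085 14.2
```

```text
ft_force: [-0.5, 1.2, -1.1]
gripper_width: 0.0231
pos [ 0.5577 -0.0262  0.1156] f [-0.5  1.2 -1.1] w 23.1 t 27.25
tool delta mm [ 3.  -1.4 30.5] yaw 14.34
rotvec deg [-0.19  0.43  0.14]
```

```bash
python3 -m inch '[[0,0,12,-0.2,0.4,0.1,15],[0,0,12,0,0,0,15],[0,0,10,0,0,0,15],[0,0,6,0,0,0,15],[0,0,0,0,0,0,15]]'|tail -2 ; python3 to.py .56 -.024 .065 14.2
```

```text
ft_force: [0.3, 0.2, -1.2]
gripper_width: 0.023
pos [ 0.5585 -0.0264  0.0742] f [ 0.3  0.2 -1.2] w 23.0 t 27.88
tool delta mm [ 2.  -2.   9.2] yaw 14.25
rotvec deg [ 0.08 -0.13  0.05]
```

```bash
python3 -m inch '[[8,-1,3,0,0,0,15],[8,0,0,0,0,0,15],[4,0,0,0,0,0,15],[0,0,0,0,0,0,15]]'|tail -4 ; python3 to.py .584 -.018 .065 14.2;  python3 -m inch '[[2,0,0,0,0,0,15],[1.5,0,0,0,0,0,15]]'|tail -4;  python3 -m inch '[[1.5,0,0,0,0,0,15],[1.5,0,0,0,0,0,15]]'|tail -4; python3 to.py .584 -.018 .065 14.2
```

```text
position: [0.5805, -0.0201, 0.0724]
tool_rot: [0.992, 0.124, 0.003, 0.001]
ft_force: [-0.5, -0.6, -1.4]
gripper_width: 0.0232
pos [ 0.5805 -0.0201  0.0724] f [-0.5 -0.6 -1.4] w 23.2 t 28.38
tool delta mm [ 3.9 -1.1  7.4] yaw 14.27
rotvec deg [ 0.14 -0.31  0.07]
position: [0.584, -0.0192, 0.0726]
tool_rot: [0.992, 0.124, 0.003, 0.001]
ft_force: [0.7, 0.4, -1.5]
gripper_width: 0.0229
position: [0.5843, -0.0191, 0.0726]
tool_rot: [0.992, 0.124, -0.001, 0.001]
ft_force: [-6.8, -0.8, 2.3]
gripper_width: 0.0229
pos [ 0.5843 -0.0191  0.0726] f [-6.8 -0.8  2.3] w 22.9 t 28.88
tool delta mm [-0.  -1.2  7.6] yaw 14.27
rotvec deg [0.12 0.09 0.07]
```

The square touched the upright at x = 0.5843, against a predicted 0.584. I'll back off slightly, lower to the board, then press both ways.

```bash
python3 -m inch '[[-2,0,0,0,0,0,15],[0,0,3,0,0,0,15],[0,0,2,0,0,0,15]]'|tail -4 ; python3 to.py .584 -.018 .065 14.2;  python3 -m inch '[[0,0,1.5,0,0,0,15]]'|tail -4;  python3 -m inch '[[0,0,1.5,0,0,0,15]]'|tail -4; python3 to.py .584 -.018 .065 14.2
```

```text
position: [0.5828, -0.0196, 0.0676]
tool_rot: [0.992, 0.124, 0.0, 0.001]
ft_force: [0.1, 0.8, -2.2]
gripper_width: 0.023
pos [ 0.5828 -0.0196  0.0676] f [ 0.1  0.8 -2.2] w 23.0 t 29.25
tool delta mm [ 1.5 -1.3  2.6] yaw 14.25
rotvec deg [ 0.14 -0.02  0.05]
position: [0.5829, -0.0196, 0.0658]
tool_rot: [0.992, 0.124, 0.0, 0.001]
ft_force: [-0.5, 0.8, -0.8]
gripper_width: 0.0233
position: [0.5829, -0.0196, 0.0651]
tool_rot: [0.992, 0.124, 0.0, 0.001]
ft_force: [-5.0, 0.0, 9.3]
gripper_width: 0.0232
pos [ 0.5829 -0.0196  0.0651] f [-5.   0.   9.3] w 23.2 t 29.5
tool delta mm [ 1.5 -1.2  0.1] yaw 14.26
rotvec deg [ 0.13 -0.01  0.06]
```

```bash
python3 -m inch '[[1.5,0,-0.3,0,0,0,15],[1.5,0,0,0,0,0,15]]'|tail -4;  python3 -m inch '[[2,0,1,0,0,0,15]]' |tail -4;python3 -m inch '[[3,0,1.5,0,0,0,15]]' |tail -4; python3 to.py .584 -.018 .065 14.2
```

```text
position: [0.5843, -0.0193, 0.0653]
tool_rot: [0.992, 0.124, -0.002, 0.001]
ft_force: [-8.9, -2.9, 4.6]
gripper_width: 0.0231
position: [0.5843, -0.0193, 0.0651]
tool_rot: [0.992, 0.124, -0.004, 0.002]
ft_force: [-12.9, -1.1, 11.3]
gripper_width: 0.0229
position: [0.5844, -0.0193, 0.0651]
tool_rot: [0.992, 0.124, -0.008, 0.002]
ft_force: [-16.7, -3.3, 16.1]
gripper_width: 0.0231
pos [ 0.5844 -0.0193  0.0651] f [-16.7  -3.3  16.1] w 23.1 t 30.0
tool delta mm [-0.  -1.4  0.1] yaw 14.28
rotvec deg [0.1  0.95 0.08]
```

```bash
python3 -m inch '[[3,0,0.5,0,0.9,0,15]]' 80|tail -4;python3 -m inch '[[4,0,0.6,0,0.5,0,15]]' |tail -4; python3 to.py .584 -.018 .065 14.2
```

```text
position: [0.5844, -0.0193, 0.0652]
tool_rot: [0.992, 0.124, -0.004, 0.001]
ft_force: [-11.0, -2.7, 5.3]
gripper_width: 0.0234
position: [0.5844, -0.0193, 0.0651]
tool_rot: [0.992, 0.124, -0.005, 0.001]
ft_force: [-15.6, -2.1, 11.4]
gripper_width: 0.023
pos [ 0.5844 -0.0193  0.0651] f [-15.6  -2.1  11.4] w 23.0 t 30.25
tool delta mm [-0.1 -1.4  0.1] yaw 14.3
rotvec deg [0.06 0.54 0.1 ]
```

```bash
python3 -m inch '[[5,0,0,0,0.8,0,15]]' |tail -4;python3 -m inch '[[6,0,0,0,0.8,0,15]]' |tail -4; python3 to.py .584 -.018 .065 14.2
```

```text
position: [0.5844, -0.0193, 0.0651]
tool_rot: [0.992, 0.125, -0.004, 0.001]
ft_force: [-17.3, -4.3, 8.9]
gripper_width: 0.023
position: [0.5845, -0.0193, 0.0651]
tool_rot: [0.992, 0.125, -0.005, 0.001]
ft_force: [-20.9, -3.9, 12.9]
gripper_width: 0.0228
pos [ 0.5845 -0.0193  0.0651] f [-20.9  -3.9  12.9] w 22.8 t 30.5
tool delta mm [-0.1 -1.4  0.1] yaw 14.33
rotvec deg [-0.01  0.53  0.13]
```

```bash
python3 -m inch '[[7,0,1,0,1,0,15]]' |tail -4
python3 - <<'E'
from cap import *
for i in range(4):
    for _ in range(5): s=cams.read_camera("side")
    o=ctrl.observe();print(o['position'].round(4),o['tool_rot'].round(3),o['ft_force'].round(1),o['joint_velocities'].round(3).max())
t=cams.read_camera("top")
# final pose overlay
from fit import *
E
cat > fin.py <<'E'
from ov import *
sq[:]=np.array([*(w(plate,[(72,0,0)])[0][:2]),plate[2]])
K=w(plate,[(72,-0.0,0)])[0]
def d2(im,n,u0,v0,ww,hh,s):
    c=cv2.resize(im[v0:v0+hh,u0:u0+ww],None,fx=s,fy=s,interpolation=cv2.INTER_CUBIC)
    for y in(-12,12):
        q=(proj(n,w(sq,[(x,y,z+12) for x,z in prof]))-[u0,v0]+.5)*s-.5;cv2.polylines(c,[q.round().astype(int)],True,(255,255,0),1)
    return c
a=d2(cams.read_camera("side")[:,:,::-1],"side",200,150,100,100,5);b=cv2.resize(cams.read_camera("top")[150:270,160:280,::-1],(300,300))
o=np.zeros((500,800,3),np.uint8);o[:,:500]=a;o[:300,500:]=b;cv2.imwrite("pics/fin.png",o)
E
python3 fin.py >/dev/null
```

```text
position: [0.5845, -0.0193, 0.065]
tool_rot: [0.992, 0.125, -0.005, 0.0]
ft_force: [-27.5, -5.1, 22.5]
gripper_width: 0.0232
[ 0.5845 -0.0193  0.065 ] [ 0.992  0.125 -0.005  0.   ] [-24.3  -4.2  17.9] 0.001
[ 0.5845 -0.0193  0.0651] [ 0.992  0.125 -0.005  0.   ] [-24.4  -4.8  17.8] 0.002
[ 0.5844 -0.0193  0.065 ] [ 0.992  0.125 -0.005  0.   ] [-24.4  -3.5  17.8] 0.002
[ 0.5845 -0.0193  0.0651] [ 0.992  0.125 -0.004  0.   ] [-24.8  -3.8  18.4] 0.001
plate [ 0.5577 -0.0241  0.2481] yaw deg 14.21
[[-0.6, 0.6], [0.4, 0.2], [-0.3, -0.1], [-0.1, -0.7], [-0.1, -0.7], [0.3, 0.4], [-0.4, -1.9], [-0.2, -0.1], [0.9, 1.2], [-0.2, 2.3]]
square [ 0.5447 -0.2851  0.3795] yaw deg 21.74
[[0.2, -0.2], [0.4, 0.1], [0.4, 0.7], [0.8, -0.3], [-1.2, -0.0], [-0.5, -1.4], [0.8, -0.2], [0.4, -1.0], [-0.8, 0.2], [-0.8, -0.5], [0.5, 0.9]]
blue [ 0.5821 -0.0591  0.    ] yaw deg 0.0
[[-0.2, -0.1], [-0.1, 0.4]]
yellow [0.565  0.0264 0.    ] yaw deg 0.0
[[-0.2, -0.2], [-0.1, 0.5]]
bbin [ 0.4732  0.285  -0.1417] yaw deg -8.12
[[0.2, -0.1], [-0.1, -0.4], [0.3, 0.3], [-0.4, 0.2]]
ybin [0.6196 0.2849 0.1147] yaw deg 6.57
[[0.2, 0.5], [0.2, 0.2], [-0.1, -0.2], [-0.2, -0.5]]
green [0.6015893  0.14679941 0.092     ] [0.53758651 0.12682874 0.092     ] [0.69665766 0.0076828  0.092     ]
```

View pics/fin.png

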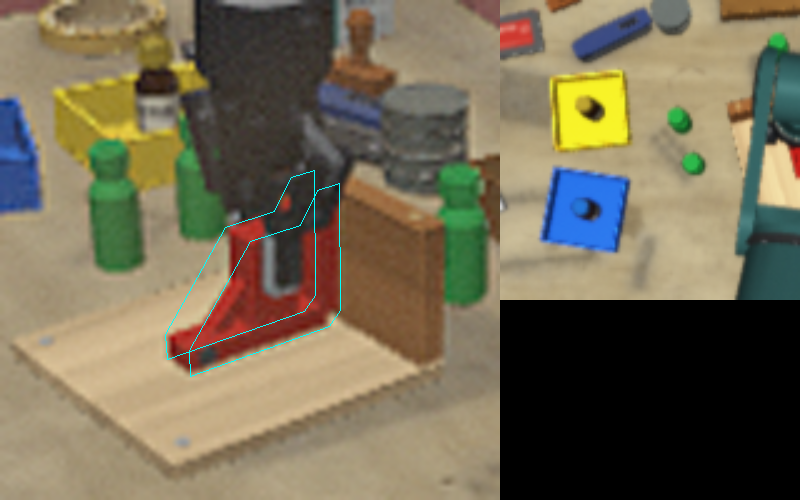

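The square matches the seated outline. Its foot lies along the board, the leg meets the upright at (335,315), and the forces hold steady. Both bottles are upright in their bins, so I'm handing in.

```bash
python3 -c "
from h import *
print(ctrl.job_done());o=ctrl.observe();print(o['clock'],o['position'],o['ft_force'],o['gripper_width'])"
```

```text
the job is handed in; nothing more can be done
None
the job is handed in; nothing more can be done
```

Both bottles are standing in the bins that match their cap colours, and the red square is gripped and pressed into the corner. I handed the job in at about 33 s on the robot's clock; no verdict is reported.

**Bottles:** The pictures show both upright and released near the middle of their bins. They were let go within about 3 mm of the bin centres I measured. The first descent onto the blue bottle was deflected for a reason I did not find. I set that bottle back down, re-levelled the gripper and picked it up again properly.

**Square:** It met the upright and the board within 1 mm of where I had calculated. In the last side picture it matches the outline of a seated square. The gripper was tilted about 0.5°, and its yaw was within about 0.2° of the upright's.

**Forces:** The wrist force held steady for one second before hand-in, at about 25 N toward the upright and 18 N down, with the grip set to 80 N. The sensor gives only the total, so how it splits between the two faces, friction included, is inferred. If board friction took its full share, the upright still gets at least about 5 N. I could not put a firm minimum on the board force.

**Bystanders:** Nothing near the stapler or tin stack looked moved in the last pictures. I did not check the white bottle and pink carton again at the end, but the arm was never planned to come near them.

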